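# Snap the glaze tub's lid shut all round

## Robot

A 7-joint arm with a two-finger parallel gripper is mounted at the origin on the work surface. World frame = base frame: x ahead of the robot, y to its left, z up, the work surface at z = 0. Lengths are in m, angles in rad, forces in N, time in s.
With the tool pointing down it reaches from about 0.425 to 0.875 m from the base axis. Payload 8.4 kg.
Tool frame: the origin (TCP) lies at the very end of the fingers, on their centre line; the grasp point (between the pads) lies 19 mm behind it; z points along the fingers, y is the direction in which the jaws open and shut (so a half turn about z gives the same grasp; the last joint's range is limited). The gripper opens to 87 mm and grips with 3 to 60 N. Pads are 19 mm wide; open, the fingers measure 117 mm over their backs; the gripper's body (75 mm by 190 mm) begins 51 mm behind the grasp point.
Start: joints at [1.206, 0.333, 0.04, 1.465, -0.013, 1.343, -0.059], TCP at [0.171, -0.627, 0.186] pointing down, gripper open.
Joint ranges: [-2.58, 2.58], [-0.38, 2.09], [-1.3, 1.39], [0.25, 2.4], [-1.5, 4.64], [0.08, 2.09], [-2.65, 2.65]. Speed limits (rad/s): [2.22, 2.22, 2.79, 2.79, 3.14, 3.14, 3.14].

## Interface

Orientations are given as a unit quaternion [w, x, y, z].
In Python, from station import env gives the robot as it stands. The module is installed in compiled form; this text tells all that it offers.
- The arm moves only by the tool send_rows, never from a script. Its argument "moves" is a list of rows, each an object of numbers: "dx", "dy", "dz": the shift along the world's x, y, z in m; "wx", "wy", "wz": the turn, a rotation vector about the world's x, y, z in rad. A call has 1 to 12 rows; each row is the pose to reach, as a shift and turn from the pose commanded when the call began; what a row does not reach only later rows make up. A row lasts 1/12 s, in which the tool goes at most 41.7 mm and 7.16 degrees, less where a joint would pass 70% of its speed; a pose out of reach is approached as far as the arm can. A call with a gripper value outside its range is refused whole. "gripper" is the finger opening in m, from 0 to 0.087, set as the call begins (left out, the last holds). The fingers move at their own pace and stop on an object; the grip force is fixed at half the most. Time passes only in rows, so rows that repeat a pose let the fingers close. It gives the time, the measured TCP pose, the force and the opening at its end, in the units of the state.
- env.state(): the state, without advancing time (a new reading comes with each control period).
- env.snapshot(name): name is "scene" or "top" or "wrist"; returns (picture, depth): 480x640x3 uint8, red, green, blue; 480x640 float32, m along the optical axis (not along the pixel's ray), 0 where there is no reading.
- env.camera_model(name): a dict with "fovy" (degrees; the focal length in pixels is half the picture's height over the tangent of half this angle, whatever the lens; pixels are square), "cx", "cy" (the principal point, pixels), "xyz" and "rotation" of the camera in the world; the wrist camera has in their place "hand_eye" (4x4, takes a point from camera to tool coordinates, whose origin is the TCP and whose axes are the flange's). Camera axes: x right, y down, z forward; pixel columns grow to the right and rows downward; lengths in m; the calibration is good to about 2 mm. A picture is of the moment at which its call begins: read the wrist's pose just before it. camera_model takes no time and is no camera call.
- env.close_job(): hands the job in, once; it reports no verdict.
The state is a dict: "clock": time; "joint_pos": joint angles; "joint_vel": joint speeds; "joint_efforts": joint torques, N m; "eef_pos": TCP position; "orientation": TCP orientation; "ft_force": force on the tool from outside, world axes, zero at the start; "wrist_torque": the same for the moment, N m; "grip_width": finger opening in m.
Only numpy, scipy, OpenCV 4.12 (cv2) and the standard library are available. Lean on these libraries where they do the work, as an engineer would, in place of code of your own. Each camera call takes 0.05 s, during which the arm holds its last target.

## Task

The lid of the white glaze tub is only resting on it: press down around the lid's rim with the fingertips, section by section, until all six sections have clicked fully shut. Only press: do not lift or tip the tub or push it across the table, and leave the other things on the table where they are.

Things in the scene. Friction and masses are not known exactly. Their poses are not given: they have to be found in the camera images.
- tub: a round white plastic glaze tub standing on the table, 162 mm across, full and heavy (about 3 kg), with a grey snap-fit lid 176 mm across. Origin at the centre of its underside; z up. The lid's middle is a recessed round panel; around it the lid's rim (from 60 to 88 mm from the tub's axis) is cut by narrow slits into six equal sections of 60 degrees each
- section0 (a point): middle of the upper face of rim section 0 of the lid, 74 mm from the tub's axis in the direction 0 degrees from the tub's x axis (counter-clockwise from above). The section is 28 mm wide radially and about 72 mm long round the rim. Its upper face is 120 mm above the table while it stands up and 112 mm when it is snapped shut (the recessed panel lies at 103 mm)
- section1 (a point): middle of the upper face of rim section 1 of the lid, 74 mm from the tub's axis in the direction 60 degrees from the tub's x axis (counter-clockwise from above). The section is 28 mm wide radially and about 72 mm long round the rim. Its upper face is 120 mm above the table while it stands up and 112 mm when it is snapped shut (the recessed panel lies at 103 mm)
- section2 (a point): middle of the upper face of rim section 2 of the lid, 74 mm from the tub's axis in the direction 120 degrees from the tub's x axis (counter-clockwise from above). The section is 28 mm wide radially and about 72 mm long round the rim. Its upper face is 120 mm above the table while it stands up and 112 mm when it is snapped shut (the recessed panel lies at 103 mm)
- section3 (a point): middle of the upper face of rim section 3 of the lid, 74 mm from the tub's axis in the direction 180 degrees from the tub's x axis (counter-clockwise from above). The section is 28 mm wide radially and about 72 mm long round the rim. Its upper face is 120 mm above the table while it stands up and 112 mm when it is snapped shut (the recessed panel lies at 103 mm)
- section4 (a point): middle of the upper face of rim section 4 of the lid, 74 mm from the tub's axis in the direction 240 degrees from the tub's x axis (counter-clockwise from above). The section is 28 mm wide radially and about 72 mm long round the rim. Its upper face is 120 mm above the table while it stands up and 112 mm when it is snapped shut (the recessed panel lies at 103 mm)
- section5 (a point): middle of the upper face of rim section 5 of the lid, 74 mm from the tub's axis in the direction 300 degrees from the tub's x axis (counter-clockwise from above). The section is 28 mm wide radially and about 72 mm long round the rim. Its upper face is 120 mm above the table while it stands up and 112 mm when it is snapped shut (the recessed panel lies at 103 mm)
- snap0 (a joint): how far rim section 0 has been pressed straight down, in m: about 0 standing up, 0.008 snapped fully shut. It resists with about 6 N at first (2 N more when pressed at 30 mm per s), then less and less; past half-way (4 mm) it snaps down by itself onto a hard stop and stays shut, held by about 6 N. Pressed less than that it springs back up
- snap1 (a joint): how far rim section 1 has been pressed straight down, in m: about 0 standing up, 0.008 snapped fully shut. It resists with about 6 N at first (2 N more when pressed at 30 mm per s), then less and less; past half-way (4 mm) it snaps down by itself onto a hard stop and stays shut, held by about 6 N. Pressed less than that it springs back up
- snap2 (a joint): how far rim section 2 has been pressed straight down, in m: about 0 standing up, 0.008 snapped fully shut. It resists with about 6 N at first (2 N more when pressed at 30 mm per s), then less and less; past half-way (4 mm) it snaps down by itself onto a hard stop and stays shut, held by about 6 N. Pressed less than that it springs back up
- snap3 (a joint): how far rim section 3 has been pressed straight down, in m: about 0 standing up, 0.008 snapped fully shut. It resists with about 6 N at first (2 N more when pressed at 30 mm per s), then less and less; past half-way (4 mm) it snaps down by itself onto a hard stop and stays shut, held by about 6 N. Pressed less than that it springs back up
- snap4 (a joint): how far rim section 4 has been pressed straight down, in m: about 0 standing up, 0.008 snapped fully shut. It resists with about 6 N at first (2 N more when pressed at 30 mm per s), then less and less; past half-way (4 mm) it snaps down by itself onto a hard stop and stays shut, held by about 6 N. Pressed less than that it springs back up
- snap5 (a joint): how far rim section 5 has been pressed straight down, in m: about 0 standing up, 0.008 snapped fully shut. It resists with about 6 N at first (2 N more when pressed at 30 mm per s), then less and less; past half-way (4 mm) it snaps down by itself onto a hard stop and stays shut, held by about 6 N. Pressed less than that it springs back up
- mug: a white mug, 80 mm across, 85 mm tall, with a handle; stands near the tub; origin at the centre of its underside. To be left alone
- jar: a lidded glass jar, 68 mm across, 95 mm tall; stands near the tub; origin at the centre of its underside. To be left alone
- bowl: a small terracotta bowl, 104 mm across, 50 mm tall; stands near the tub; origin at the centre of its underside. To be left alone
- brush: a brush 200 mm long lying on the left (+y) part of the table; origin at its middle, on the underside. To be left alone
- spatula: a spatula 260 mm long lying on the right (-y) part of the table; origin at its middle, on the underside. To be left alone
- weight: a brass weight with a neck, 60 mm across, 55 mm tall, on the left part of the table; origin at the centre of its underside. To be left alone
Not all that is in view belongs to the job. Leave any pink or purple look-alike of the tub alone.

How it is judged:
By the outcome, as a careful person would: the job done as asked, in the order asked, and still so for the second after the job is handed in, with the robot touching nothing.
It also fails if it takes over 45 s, if anything falls off the work surface, if the arm or the gripper's body presses on something with over 40 N, if the wrist force passes 120 N, or if a joint passes its speed limit or range.

## Working session

There is one attempt and no reset: what is moved stays moved. The work goes in short steps, Python scripts to look and compute and a tool call to move; the robot and the scene stay as the last step left them, time stands still between calls to the robot, and variables do not carry over. Pictures are saved under pics/ and viewed, and the job is handed in when it is done.

Besides the shell and the picture viewer there is one more tool, called after "Call:" as a command line: name --argument value ..., lists and objects as JSON in quotes. send_rows: Moves the arm, as the interface text tells. Its arguments: {"type":"object","properties":{"moves":{"type":"array","items":{"type":"object","properties":{"dx":{"type":"number"},"dy":{"type":"number"},"dz":{"type":"number"},"wx":{"type":"number"},"wy":{"type":"number"},"wz":{"type":"number"}}}},"gripper":{"type":"number"}},"required":["moves"]}

```bash
mkdir -p pics; python3 - <<'E'
from station import env
import cv2,numpy as np
s=env.state();print(s)
for n in("scene","top"):
    p,d=env.snapshot(n);cv2.imwrite(f"pics/{n}0.png",p[:,:,::-1]);np.save(f"{n}d.npy",d);np.save(f"{n}p.npy",p)
    print(n,env.camera_model(n))
E
```

```text
{'clock': 0.0, 'joint_pos': array([ 1.20582657,  0.33391841,  0.03987485,  1.46628393, -0.01341292,
        1.34327963, -0.05853942]), 'joint_vel': array([ 0.0005129 ,  0.00069907,  0.00081923,  0.00105516, -0.00012452,
        0.00027613, -0.0004899 ]), 'joint_efforts': array([-5.17639601e-04, -6.56347704e+01,  1.33487295e+00, -4.03794014e+01,
       -5.97961899e-02,  4.48454695e-02,  1.46482039e-04]), 'eef_pos': array([ 0.1705568 , -0.62667679,  0.18544828]), 'orientation': array([-7.96473443e-04,  9.91187486e-01,  1.32463992e-01, -1.56099574e-04]), 'ft_force': array([0.24951884, 1.03068343, 0.04771744]), 'wrist_torque': array([ 0.03709316, -0.00897162,  0.01014259]), 'grip_width': 0.08706008739056836}
scene {'fovy': 57.99097945375972, 'cx': 314.8558044991332, 'cy': 238.75583023283545, 'xyz': array([0.73762618, 0.77176056, 1.06426711]), 'rotation': array([-0.04533477,  0.11894439,  0.93410578, -0.33353168])}
top {'fovy': 56.994054442681545, 'cx': 316.42243440494394, 'cy': 243.26899685525632, 'xyz': array([0.42757974, 0.01345242, 1.45978719]), 'rotation': array([-0.02534656,  0.71060439, -0.70254071,  0.02890511])}
```

View pics/scene0.png

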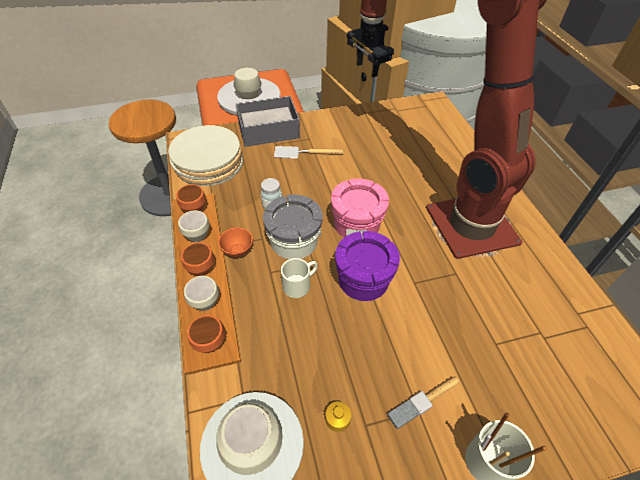

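View pics/top0.png

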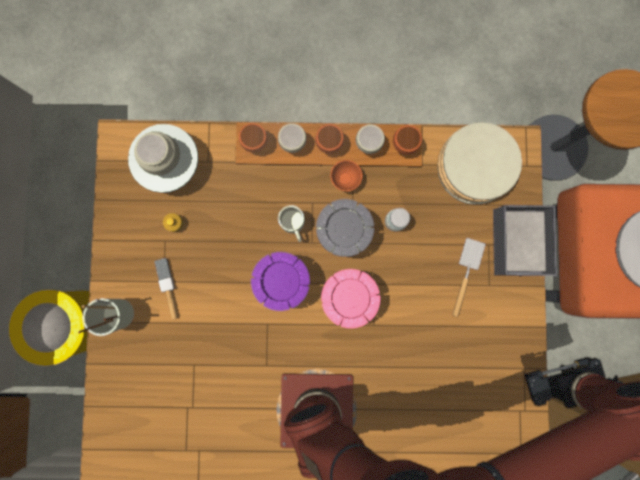

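The scene picture shows three tubs: grey lid on a white tub at (293,220), pink at (359,205), purple at (366,262). In the top picture they are at (346,228), (351,298) and (281,281). The grey lid on the white tub fits the description. Pink and purple are the look-alikes. I'll confirm this in an enlarged crop and measure.

```bash
cat > h.py <<'E'
import numpy as np,cv2
from station import env
from scipy.spatial.transform import Rotation as R
def cam(n):
    m=env.camera_model(n);q=m["rotation"];M=R.from_quat([q[1],q[2],q[3],q[0]]).as_matrix() if np.size(q)==4 else q
    return m,M,240/np.tan(np.radians(m["fovy"]/2)),m["xyz"]
def plane(n,uv,z):
    m,M,f,c=cam(n);uv=np.atleast_2d(np.asarray(uv,float))
    r=np.c_[(uv[:,0]-m["cx"])/f,(uv[:,1]-m["cy"])/f,np.ones(len(uv))]@M.T
    return c+r*((z-c[2])/r[:,2])[:,None]
def depthpts(n,d):
    m,M,f,c=cam(n);v,u=np.mgrid[:480,:640]
    return np.stack([(u-m["cx"])/f*d,(v-m["cy"])/f*d,d],-1)@M.T+c
E
python3 - <<'E'
from h import *
print("look dir",cam("top")[1][:,2],cam("scene")[1][:,2])
print("px top",plane("top",[346,228],.12),"scene",plane("scene",[293,218],.12))
for n in("top","scene"):
    p=np.load(n+"p.npy");d=np.load(n+"d.npy");P=depthpts(n,d)
    c=plane(n,[346,228] if n=="top" else [293,218],.12)[0]
    near=np.hypot(P[...,0]-c[0],P[...,1]-c[1])<.12
    m=near&(P[...,2]>.107)&(P[...,2]<.135)
    hs=P[m];print(n,m.sum(),np.percentile(hs[:,2],[5,25,50,75,95]))
    hsv=cv2.cvtColor(p,cv2.COLOR_RGB2HSV)
    m2=(m).astype(np.uint8)
    k,l,st,_=cv2.connectedComponentsWithStats(m2);b=1+st[1:,4].argmax()
    cs,_=cv2.findContours((l==b).astype(np.uint8),cv2.RETR_EXTERNAL,cv2.CHAIN_APPROX_NONE)
    ct=max(cs,key=cv2.contourArea)[:,0]
    W=plane(n,cv2.convexHull(ct)[:,0],.118)[:,:2].astype(np.float32)
    print(n,"circle",cv2.minEnclosingCircle(W),"ell",cv2.fitEllipse(plane(n,ct,.118)[:,:2].astype(np.float32)*1000))
p=np.load("topp.npy");a=cv2.resize(p[190:266,308:412],None,fx=7,fy=7,interpolation=3);cv2.imwrite("pics/ctop.png",a[:,:,::-1])
p=np.load("scenep.npy");a=cv2.resize(p[170:270,245:345],None,fx=6,fy=6,interpolation=3);cv2.imwrite("pics/csc.png",a[:,:,::-1])
# rectified top polar-free view around centre
E
```

```text
look dir [ 0.07669417 -0.00459128 -0.99704409] [-0.16403839 -0.61232311 -0.77340275]
px top [[ 0.5783735  -0.08236675  0.12      ]] scene [[ 0.57958277 -0.06793187  0.12      ]]
top 1400 [0.11264388 0.11738172 0.11945946 0.12136375 0.12426435]
top circle ((0.5877658128738403, -0.0779312327504158), 0.08744797110557556) ell ((600.5245361328125, -77.12757873535156), (120.6180191040039, 154.7371368408203), 0.6019631028175354)
scene 1398 [0.10948153 0.1180178  0.12011555 0.12158776 0.12363049]
scene circle ((0.5811248421669006, -0.07686023414134979), 0.09424296766519547) ell ((580.6591186523438, -77.71368408203125), (175.25741577148438, 181.9049530029297), 164.12696838378906)
```

View pics/ctop.png

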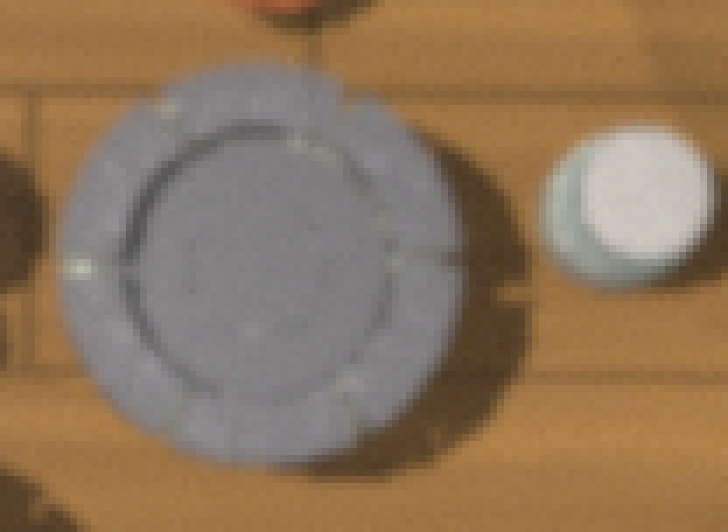

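View pics/csc.png

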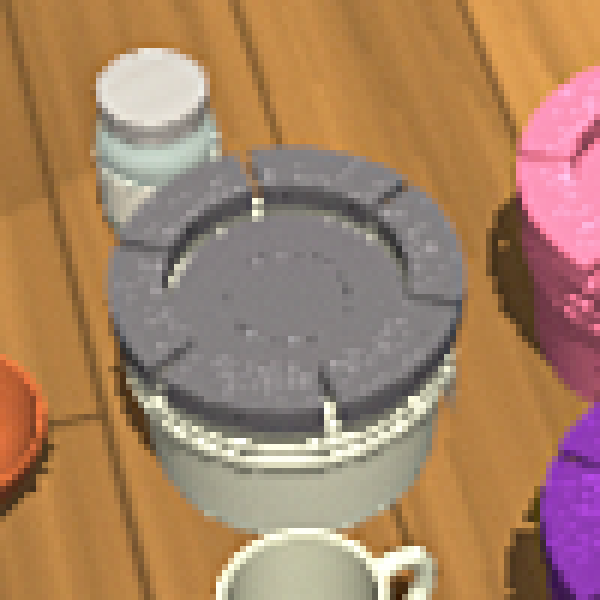

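The crops confirm it: a grey six-section lid on a white tub, at top crop (262,265). The slits run roughly along world ±y and every 60°. All six sections look up. Next I'll get the exact centre and slit angles.

```bash
python3 - <<'E'
from h import *
p=np.load("topp.npy");hsv=cv2.cvtColor(p,cv2.COLOR_RGB2HSV)
m=(hsv[...,1]<70).astype(np.uint8);m[:, :312]=0;m[:,381:]=0;m[:195]=0;m[262:]=0
m=cv2.morphologyEx(m,cv2.MORPH_CLOSE,np.ones((5,5)))
ct=max(cv2.findContours(m,0,1)[0],key=cv2.contourArea)
h=cv2.convexHull(ct)[:,0]
W=plane("top",h,.119)[:,:2].astype(np.float32)
print("top",cv2.boundingRect(ct),cv2.minEnclosingCircle(W),cv2.fitEllipse(W*1000))
c=np.array(cv2.minEnclosingCircle(W)[0])
sl=np.array([(82,268),(165,108),(348,103),(450,257),(355,430),(175,425)])/7.+[307.6,189.6]
S=plane("top",sl,.118)[:,:2];print(S.round(3),np.degrees(np.arctan2(*(S-c).T[::-1])).round(1))
p=np.load("scenep.npy")
# scene upper-face: slit outer ends in crop
sl=np.array([(120,243),(250,160),(405,185),(460,300),(328,402),(150,375)])/6.+[244.6,169.6]
S=plane("scene",sl,.12)[:,:2];c2=S.mean(0);print("scene",S.round(3),c2,np.hypot(*(S-c2).T),np.degrees(np.arctan2(*(S-c2).T[::-1])).round(1))
E
```

```text
top (316, 199, 59, 58) ((0.5800338387489319, -0.07953281700611115), 0.08960048854351044) ((580.4285888671875, -79.0868148803711), (176.23300170898438, 177.87167358398438), 168.81808471679688)
[[ 0.578 -0.001]
 [ 0.649 -0.037]
 [ 0.652 -0.117]
 [ 0.585 -0.162]
 [ 0.509 -0.12 ]
 [ 0.51  -0.042]] [  91.5   31.9  -27.3  -86.7 -150.2  152. ]
scene [[ 0.654 -0.12 ]
 [ 0.58  -0.16 ]
 [ 0.507 -0.124]
 [ 0.501 -0.041]
 [ 0.578  0.006]
 [ 0.656 -0.032]] [ 0.57947706 -0.07854871] [0.08559909 0.08193298 0.08499614 0.08697303 0.0841349  0.08995214] [ -28.8  -89.8 -147.9  154.6   90.9   31.4]
```

Call:
send_rows --moves '[{"dx": 0.448,"dy": 0.485,"dz": 0.0,"wz": -0.265},{"dx": 0.448,"dy": 0.485,"dz": 0.0,"wz": -0.265},{"dx": 0.448,"dy": 0.485,"dz": 0.0,"wz": -0.265},{"dx": 0.448,"dy": 0.485,"dz": 0.0,"wz": -0.265},{"dx": 0.448,"dy": 0.485,"dz": 0.0,"wz": -0.265},{"dx": 0.448,"dy": 0.485,"dz": 0.0,"wz": -0.265},{"dx": 0.448,"dy": 0.485,"dz": 0.0,"wz": -0.265},{"dx": 0.448,"dy": 0.485,"dz": 0.0,"wz": -0.265},{"dx": 0.448,"dy": 0.485,"dz": 0.0,"wz": -0.265},{"dx": 0.448,"dy": 0.485,"dz": 0.0,"wz": -0.265},{"dx": 0.448,"dy": 0.485,"dz": 0.0,"wz": -0.265},{"dx": 0.448,"dy": 0.485,"dz": 0.0,"wz": -0.265}]' --gripper 0

```text
invalid input at $.moves[0]: expected keys dx, dy, dz, wx, wy, wz
```

Call:
send_rows --moves '[{"dx": 0.448,"dy": 0.485,"dz": 0,"wx": 0,"wy": 0,"wz": -0.265},{"dx": 0.448,"dy": 0.485,"dz": 0,"wx": 0,"wy": 0,"wz": -0.265},{"dx": 0.448,"dy": 0.485,"dz": 0,"wx": 0,"wy": 0,"wz": -0.265},{"dx": 0.448,"dy": 0.485,"dz": 0,"wx": 0,"wy": 0,"wz": -0.265},{"dx": 0.448,"dy": 0.485,"dz": 0,"wx": 0,"wy": 0,"wz": -0.265},{"dx": 0.448,"dy": 0.485,"dz": 0,"wx": 0,"wy": 0,"wz": -0.265},{"dx": 0.448,"dy": 0.485,"dz": 0,"wx": 0,"wy": 0,"wz": -0.265},{"dx": 0.448,"dy": 0.485,"dz": 0,"wx": 0,"wy": 0,"wz": -0.265},{"dx": 0.448,"dy": 0.485,"dz": 0,"wx": 0,"wy": 0,"wz": -0.265},{"dx": 0.448,"dy": 0.485,"dz": 0,"wx": 0,"wy": 0,"wz": -0.265},{"dx": 0.448,"dy": 0.485,"dz": 0,"wx": 0,"wy": 0,"wz": -0.265},{"dx": 0.448,"dy": 0.485,"dz": 0,"wx": 0,"wy": 0,"wz": -0.265}]' --gripper 0

```text
clock: 1.1
eef_pos: [0.5098, -0.2592, 0.1862]
orientation: [-0.0, 1.0, 0.0, -0.0]
ft_force: [0.9, -1.1, -0.3]
grip_width: 0.0153
```

Call:
send_rows --moves '[{"dx": 0.109,"dy": 0.117,"dz": -0.03,"wx": 0,"wy": 0,"wz": 0},{"dx": 0.109,"dy": 0.117,"dz": -0.03,"wx": 0,"wy": 0,"wz": 0},{"dx": 0.109,"dy": 0.117,"dz": -0.03,"wx": 0,"wy": 0,"wz": 0},{"dx": 0.109,"dy": 0.117,"dz": -0.03,"wx": 0,"wy": 0,"wz": 0},{"dx": 0.109,"dy": 0.117,"dz": -0.052,"wx": 0,"wy": 0,"wz": 0},{"dx": 0.109,"dy": 0.117,"dz": -0.052,"wx": 0,"wy": 0,"wz": 0},{"dx": 0.109,"dy": 0.117,"dz": -0.052,"wx": 0,"wy": 0,"wz": 0}]'

```text
clock: 1.68
eef_pos: [0.6167, -0.1441, 0.1329]
orientation: [-0.0, 1.0, 0.001, -0.002]
ft_force: [-0.5, -1.1, 0.4]
grip_width: 0.0005
```

```bash
python3 - <<'E'
from h import *
s=env.state();print(s['eef_pos'],s['ft_force'],s['grip_width'])
p,d=env.snapshot("scene");cv2.imwrite("pics/s1.png",cv2.resize(p[130:290,220:400],None,fx=3.5,fy=3.5,interpolation=3)[:,:,::-1])
E
```

```text
[ 0.61671023 -0.14410067  0.13293817] [-0.50650248 -1.10009946  0.36441   ] 0.0005093677846281385
```

View pics/s1.png

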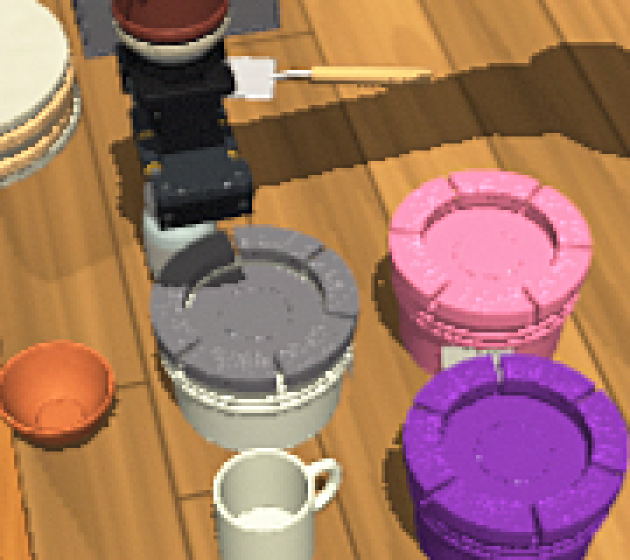

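The gripper is above the right-far section, with its shadow on the lid at crop (205,260). Pressing.

Call:
send_rows --moves '[{"dx": 0,"dy": 0,"dz": -0.009,"wx": 0,"wy": 0,"wz": 0},{"dx": 0,"dy": 0,"dz": -0.012,"wx": 0,"wy": 0,"wz": 0},{"dx": 0,"dy": 0,"dz": -0.014,"wx": 0,"wy": 0,"wz": 0},{"dx": 0,"dy": 0,"dz": -0.016,"wx": 0,"wy": 0,"wz": 0},{"dx": 0,"dy": 0,"dz": -0.018,"wx": 0,"wy": 0,"wz": 0},{"dx": 0,"dy": 0,"dz": -0.02,"wx": 0,"wy": 0,"wz": 0},{"dx": 0,"dy": 0,"dz": -0.021,"wx": 0,"wy": 0,"wz": 0},{"dx": 0,"dy": 0,"dz": -0.021,"wx": 0,"wy": 0,"wz": 0}]'

```text
clock: 2.4
eef_pos: [0.6178, -0.144, 0.1131]
orientation: [-0.0, 1.0, 0.0, -0.0]
ft_force: [0.0, -0.9, -0.4]
grip_width: 0.0005
```

The force dropped to zero at 113 mm, so it snapped. Next section (242°).

Call:
send_rows --moves '[{"dx": 0,"dy": 0,"dz": 0.02,"wx": 0,"wy": 0,"wz": 0},{"dx": -0.035,"dy": 0,"dz": 0.02,"wx": 0,"wy": 0,"wz": 0},{"dx": -0.073,"dy": 0,"dz": 0.02,"wx": 0,"wy": 0,"wz": 0},{"dx": -0.073,"dy": 0,"dz": 0.02,"wx": 0,"wy": 0,"wz": 0},{"dx": -0.073,"dy": 0,"dz": 0.011,"wx": 0,"wy": 0,"wz": 0},{"dx": -0.073,"dy": 0,"dz": 0.008,"wx": 0,"wy": 0,"wz": 0},{"dx": -0.073,"dy": 0,"dz": 0.006,"wx": 0,"wy": 0,"wz": 0},{"dx": -0.073,"dy": 0,"dz": 0.004,"wx": 0,"wy": 0,"wz": 0},{"dx": -0.073,"dy": 0,"dz": 0.002,"wx": 0,"wy": 0,"wz": 0},{"dx": -0.073,"dy": 0,"dz": 0,"wx": 0,"wy": 0,"wz": 0},{"dx": -0.073,"dy": 0,"dz": 0,"wx": 0,"wy": 0,"wz": 0}]'

```text
clock: 3.32
eef_pos: [0.545, -0.1439, 0.1128]
orientation: [-0.0, 1.0, 0.001, -0.0]
ft_force: [-0.5, 0.2, -0.0]
grip_width: 0.0009
```

```bash
python3 - <<'E'
from h import *
s=env.state();print(s['eef_pos'],s['ft_force'],s['grip_width'])
p,d=env.snapshot("scene");cv2.imwrite("pics/s2.png",cv2.resize(p[160:280,230:350],None,fx=5,fy=5,interpolation=3)[:,:,::-1])
E
```

```text
[ 0.54498586 -0.14389088  0.11275062] [-0.45556586  0.19901835 -0.04838636] 0.0008538135867880494
```

View pics/s2.png

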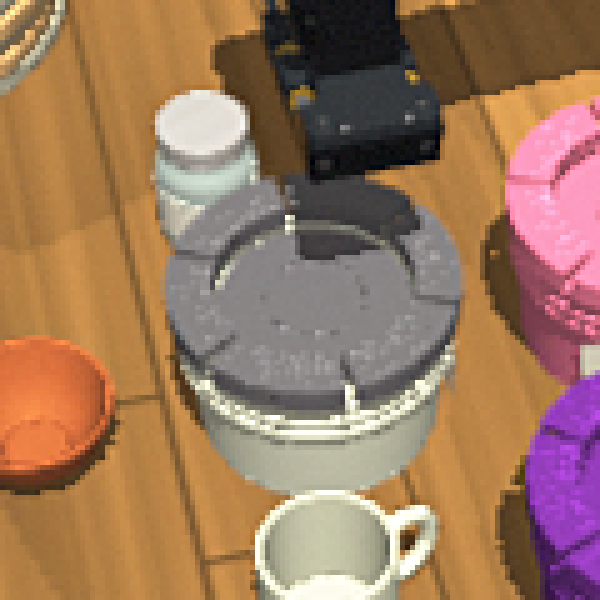

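The picture shows the tub unmoved, with the section under the shadow at (345,215) lower. Next is 182°.

Call:
send_rows --moves '[{"dx": 0,"dy": 0,"dz": 0.02,"wx": 0,"wy": 0,"wz": 0},{"dx": -0.02,"dy": 0.031,"dz": 0.02,"wx": 0,"wy": 0,"wz": 0},{"dx": -0.039,"dy": 0.062,"dz": 0.02,"wx": 0,"wy": 0,"wz": 0},{"dx": -0.039,"dy": 0.062,"dz": 0.02,"wx": 0,"wy": 0,"wz": 0},{"dx": -0.039,"dy": 0.062,"dz": 0.011,"wx": 0,"wy": 0,"wz": 0},{"dx": -0.039,"dy": 0.062,"dz": 0.008,"wx": 0,"wy": 0,"wz": 0},{"dx": -0.039,"dy": 0.062,"dz": 0.006,"wx": 0,"wy": 0,"wz": 0},{"dx": -0.039,"dy": 0.062,"dz": 0.004,"wx": 0,"wy": 0,"wz": 0},{"dx": -0.039,"dy": 0.062,"dz": 0.002,"wx": 0,"wy": 0,"wz": 0},{"dx": -0.039,"dy": 0.062,"dz": 0,"wx": 0,"wy": 0,"wz": 0},{"dx": -0.039,"dy": 0.062,"dz": 0,"wx": 0,"wy": 0,"wz": 0}]'

```text
clock: 4.28
eef_pos: [0.5058, -0.0823, 0.1128]
orientation: [-0.0, 1.0, 0.0, -0.0]
ft_force: [-0.2, 0.2, -0.0]
grip_width: 0.0004
```

Next 122° at (.541,-.016): dx +.035, dy +.066.

Call:
send_rows --moves '[{"dx": 0,"dy": 0,"dz": 0.02,"wx": 0,"wy": 0,"wz": 0},{"dx": 0.018,"dy": 0.033,"dz": 0.02,"wx": 0,"wy": 0,"wz": 0},{"dx": 0.035,"dy": 0.066,"dz": 0.02,"wx": 0,"wy": 0,"wz": 0},{"dx": 0.035,"dy": 0.066,"dz": 0.02,"wx": 0,"wy": 0,"wz": 0},{"dx": 0.035,"dy": 0.066,"dz": 0.011,"wx": 0,"wy": 0,"wz": 0},{"dx": 0.035,"dy": 0.066,"dz": 0.008,"wx": 0,"wy": 0,"wz": 0},{"dx": 0.035,"dy": 0.066,"dz": 0.006,"wx": 0,"wy": 0,"wz": 0},{"dx": 0.035,"dy": 0.066,"dz": 0.004,"wx": 0,"wy": 0,"wz": 0},{"dx": 0.035,"dy": 0.066,"dz": 0.002,"wx": 0,"wy": 0,"wz": 0},{"dx": 0.035,"dy": 0.066,"dz": 0,"wx": 0,"wy": 0,"wz": 0},{"dx": 0.035,"dy": 0.066,"dz": 0,"wx": 0,"wy": 0,"wz": 0}]'

```text
clock: 5.2
eef_pos: [0.5406, -0.0165, 0.113]
orientation: [0.0, 1.0, 0.0, -0.0]
ft_force: [0.0, 0.5, 0.1]
grip_width: 0.0004
```

Next 62° at (.615,-.014): dx +.074, dy +.002.

Call:
send_rows --moves '[{"dx": 0,"dy": 0,"dz": 0.02,"wx": 0,"wy": 0,"wz": 0},{"dx": 0.037,"dy": 0.002,"dz": 0.02,"wx": 0,"wy": 0,"wz": 0},{"dx": 0.074,"dy": 0.002,"dz": 0.02,"wx": 0,"wy": 0,"wz": 0},{"dx": 0.074,"dy": 0.002,"dz": 0.02,"wx": 0,"wy": 0,"wz": 0},{"dx": 0.074,"dy": 0.002,"dz": 0.011,"wx": 0,"wy": 0,"wz": 0},{"dx": 0.074,"dy": 0.002,"dz": 0.008,"wx": 0,"wy": 0,"wz": 0},{"dx": 0.074,"dy": 0.002,"dz": 0.006,"wx": 0,"wy": 0,"wz": 0},{"dx": 0.074,"dy": 0.002,"dz": 0.004,"wx": 0,"wy": 0,"wz": 0},{"dx": 0.074,"dy": 0.002,"dz": 0.002,"wx": 0,"wy": 0,"wz": 0},{"dx": 0.074,"dy": 0.002,"dz": 0,"wx": 0,"wy": 0,"wz": 0},{"dx": 0.074,"dy": 0.002,"dz": 0,"wx": 0,"wy": 0,"wz": 0}]'

```text
clock: 6.12
eef_pos: [0.6146, -0.0141, 0.1133]
orientation: [0.0, 1.0, 0.0, -0.0]
ft_force: [-0.0, -0.0, -0.9]
grip_width: 0.0006
```

Call:
send_rows --moves '[{"dx": 0,"dy": 0,"dz": 0.02,"wx": 0,"wy": 0,"wz": 0},{"dx": 0.02,"dy": -0.031,"dz": 0.02,"wx": 0,"wy": 0,"wz": 0},{"dx": 0.039,"dy": -0.062,"dz": 0.02,"wx": 0,"wy": 0,"wz": 0},{"dx": 0.039,"dy": -0.062,"dz": 0.02,"wx": 0,"wy": 0,"wz": 0},{"dx": 0.039,"dy": -0.062,"dz": 0.011,"wx": 0,"wy": 0,"wz": 0},{"dx": 0.039,"dy": -0.062,"dz": 0.008,"wx": 0,"wy": 0,"wz": 0},{"dx": 0.039,"dy": -0.062,"dz": 0.006,"wx": 0,"wy": 0,"wz": 0},{"dx": 0.039,"dy": -0.062,"dz": 0.004,"wx": 0,"wy": 0,"wz": 0},{"dx": 0.039,"dy": -0.062,"dz": 0.002,"wx": 0,"wy": 0,"wz": 0},{"dx": 0.039,"dy": -0.062,"dz": 0,"wx": 0,"wy": 0,"wz": 0},{"dx": 0.039,"dy": -0.062,"dz": 0,"wx": 0,"wy": 0,"wz": 0}]'

```text
clock: 7.03
eef_pos: [0.6537, -0.0757, 0.1131]
orientation: [-0.0, 1.0, 0.001, -0.0]
ft_force: [-0.6, 0.2, 0.2]
grip_width: 0.0003
```

Call:
send_rows --moves '[{"dx": 0,"dy": 0,"dz": 0.04,"wx": 0,"wy": 0,"wz": 0},{"dx": 0,"dy": 0,"dz": 0.08,"wx": 0,"wy": 0,"wz": 0},{"dx": -0.03,"dy": -0.03,"dz": 0.09,"wx": 0,"wy": 0,"wz": 0},{"dx": -0.05,"dy": -0.06,"dz": 0.09,"wx": 0,"wy": 0,"wz": 0},{"dx": -0.07,"dy": -0.09,"dz": 0.09,"wx": 0,"wy": 0,"wz": 0},{"dx": -0.09,"dy": -0.12,"dz": 0.09,"wx": 0,"wy": 0,"wz": 0},{"dx": -0.11,"dy": -0.15,"dz": 0.09,"wx": 0,"wy": 0,"wz": 0},{"dx": -0.13,"dy": -0.18,"dz": 0.09,"wx": 0,"wy": 0,"wz": 0},{"dx": -0.15,"dy": -0.21,"dz": 0.09,"wx": 0,"wy": 0,"wz": 0},{"dx": -0.17,"dy": -0.24,"dz": 0.09,"wx": 0,"wy": 0,"wz": 0},{"dx": -0.19,"dy": -0.27,"dz": 0.09,"wx": 0,"wy": 0,"wz": 0},{"dx": -0.19,"dy": -0.27,"dz": 0.09,"wx": 0,"wy": 0,"wz": 0}]'

```text
clock: 8.03
eef_pos: [0.4583, -0.3538, 0.2036]
orientation: [0.002, 1.0, -0.005, -0.001]
ft_force: [0.1, -0.7, -0.5]
grip_width: 0.0005
```

```bash
python3 - <<'E'
from h import *
a=[]
for n,sl in(("scene",np.s_[170:270,245:345]),("top",np.s_[180:280,296:396])):
    D=[]
    for i in range(4): p,d=env.snapshot(n);D.append(d)
    d=np.median(D,0);P=depthpts(n,d);dx=P[...,0]-.58;dy=P[...,1]+.079
    r=np.hypot(dx,dy);t=np.degrees(np.arctan2(dy,dx))
    d0=np.load(n+"d.npy");P0=depthpts(n,d0)
    for k in range(6):
        f=lambda P:(lambda r,t:np.median(P[...,2][(r>.065)&(r<.083)&(abs((t-2-60*k+180)%360-180)<20)]))(np.hypot(P[...,0]-.58,P[...,1]+.079),np.degrees(np.arctan2(P[...,1]+.079,P[...,0]-.58)))
        print(n,2+60*k,f(P0).round(4),f(P).round(4))
    a.append(cv2.resize(p[sl],(400,400),interpolation=3))
    cv2.imwrite(f"pics/{n}_end.png",p[:,:,::-1])
cv2.imwrite("pics/end.png",np.hstack(a)[:,:,::-1])
s=env.state();print(s['clock'],s['eef_pos'],s['ft_force'])
E
```

```text
scene 2 0.1178 0.1192
scene 62 0.0609 0.0597
scene 122 0.0548 0.0553
scene 182 0.1202 0.1204
scene 242 0.1206 0.1205
scene 302 0.1208 0.1206
top 2 0.1199 0.1196
top 62 0.1195 0.1197
top 122 0.12 0.1193
top 182 0.1186 0.1194
top 242 0.1197 0.1191
top 302 0.1198 0.1197
8.4333 [ 0.46477213 -0.34484062  0.20338495] [0.42079253 0.27814033 0.20572079]
```

View pics/end.png

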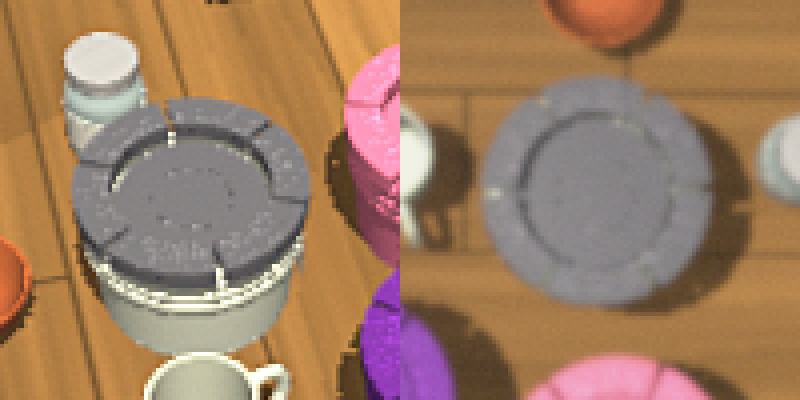

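View pics/scene_end.png

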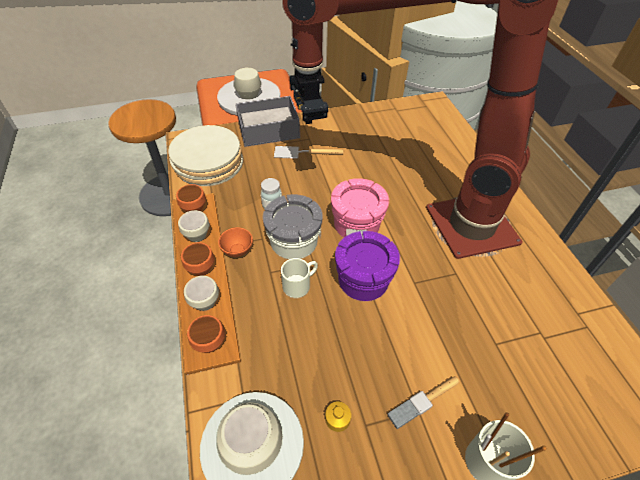

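Depth says all sections are still at about 120 mm. They are not shut, so the zero force meant no contact. I'll check where the fingertip really is relative to the reported TCP.

```bash
python3 - <<'E'
from h import *
s=env.state();print(s['eef_pos'],s['orientation'],s['grip_width'])
e=s['eef_pos']
p,d=env.snapshot("scene")
m,M,f,c=cam("scene")
q=M.T@(e-c);u=f*q[0]/q[2]+m["cx"];v=f*q[1]/q[2]+m["cy"];print("tcp px",u,v)
P=depthpts("scene",d);mm=(np.hypot(P[...,0]-e[0],P[...,1]-e[1])<.13)&(P[...,2]>.1)
print("lowest z near",np.percentile(P[mm][:,2],[0,1,5,20]))
a=p.copy();cv2.circle(a,(int(u),int(v)),2,(255,255,0),-1)
x,y=int(u),int(v);A=cv2.resize(a[max(0,y-50):y+50,x-50:x+50],(400,400),interpolation=3)
p,d=env.snapshot("wrist");cv2.imwrite("pics/wr.png",np.hstack([A,cv2.resize(p,(400,300))[:300] if 0 else cv2.copyMakeBorder(cv2.resize(p,(400,300)),0,100,0,0,0)])[:,:,::-1])
print(env.camera_model("wrist"))
E
```

```text
[ 0.46477213 -0.34484062  0.20338495] [-1.29292163e-04  9.99998874e-01  1.49128838e-03  1.04166317e-04] 0.0005636096016134117
tcp px 307.8718739828574 132.14547249803564
lowest z near [0.24040536 0.31308066 0.32811916 0.36445399]
{'fovy': 61.28917249320504, 'cx': 321.3060157848032, 'cy': 231.21354265218653, 'hand_eye': array([[-7.09156864e-05, -9.65126339e-01, -2.61784538e-01,
         7.07945469e-02],
       [ 9.99999689e-01,  1.37270646e-04, -7.76971710e-04,
        -5.76656736e-04],
       [ 7.85811194e-04, -2.61784512e-01,  9.65126029e-01,
        -1.98954362e-01],
       [ 0.00000000e+00,  0.00000000e+00,  0.00000000e+00,
         1.00000000e+00]])}
```

View pics/wr.png

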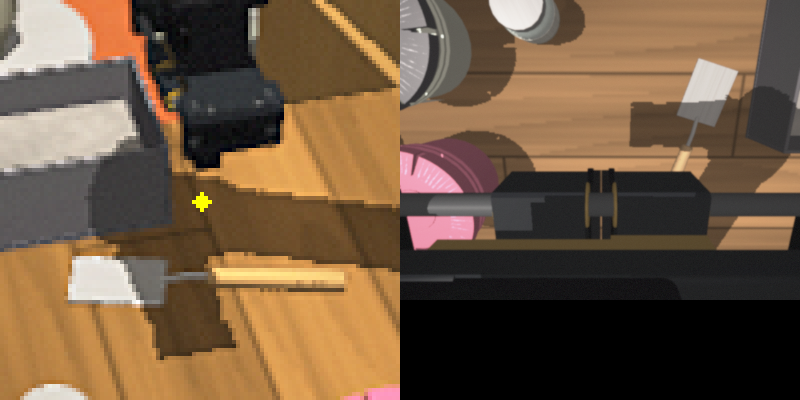

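```bash
python3 - <<'E'
from h import *
e=env.state()['eef_pos'];m,M,f,c=cam("scene")
for uv in [(308,123.5),(308,122)]:
    q=plane("scene",uv,0)[0]; r=q-c
    t=(e[1]-c[1])/r[1]; print(c+r*t)
p,d=env.snapshot("scene");P=depthpts("scene",d)
for v in range(108,128,1): print(v,p[v,307],P[v,307].round(3))
E
```

```text
[ 0.46399841 -0.34530542  0.23607206]
[ 0.46395846 -0.34530542  0.24169577]
108 [48 54 57] [ 0.488 -0.258  0.353]
109 [55 59 63] [ 0.489 -0.253  0.353]
110 [45 46 48] [ 0.489 -0.254  0.349]
111 [39 43 43] [ 0.49  -0.25   0.349]
112 [41 44 47] [ 0.49  -0.249  0.346]
113 [15 18 22] [ 0.49  -0.252  0.341]
114 [21 18 22] [ 0.489 -0.254  0.336]
115 [18 15 16] [ 0.487 -0.262  0.327]
116 [20 19 22] [ 0.488 -0.259  0.326]
117 [17 18 19] [ 0.488 -0.258  0.323]
118 [11 18 17] [ 0.488 -0.26   0.319]
119 [21 20 24] [ 0.488 -0.261  0.315]
120 [23 20 24] [ 0.487 -0.262  0.311]
121 [12 14 17] [ 0.469 -0.338  0.251]
122 [4 2 8] [ 0.469 -0.339  0.247]
123 [ 0  4 13] [ 0.469 -0.339  0.243]
124 [153 108  62] [ 0.392 -0.658  0.003]
125 [120  84  46] [ 0.392 -0.655 -0.   ]
126 [100  71  42] [ 0.395 -0.645  0.003]
127 [103  74  41] [ 0.396 -0.642  0.   ]
```

The real fingertip is at z≈0.239 with the TCP reported at 0.203, so it is about 36 mm higher than reported. xy agrees. Contact should therefore come at a reported z≈0.084. I'll go back and feel for it with the force reading.

Call:
send_rows --moves '[{"dx": 0.025,"dy": 0.033,"dz": -0.01,"wx": 0,"wy": 0,"wz": 0},{"dx": 0.05,"dy": 0.066,"dz": -0.02,"wx": 0,"wy": 0,"wz": 0},{"dx": 0.075,"dy": 0.098,"dz": -0.03,"wx": 0,"wy": 0,"wz": 0},{"dx": 0.1,"dy": 0.131,"dz": -0.04,"wx": 0,"wy": 0,"wz": 0},{"dx": 0.125,"dy": 0.164,"dz": -0.05,"wx": 0,"wy": 0,"wz": 0},{"dx": 0.155,"dy": 0.203,"dz": -0.06,"wx": 0,"wy": 0,"wz": 0},{"dx": 0.155,"dy": 0.203,"dz": -0.085,"wx": 0,"wy": 0,"wz": 0},{"dx": 0.155,"dy": 0.203,"dz": -0.108,"wx": 0,"wy": 0,"wz": 0},{"dx": 0.155,"dy": 0.203,"dz": -0.108,"wx": 0,"wy": 0,"wz": 0},{"dx": 0.155,"dy": 0.203,"dz": -0.108,"wx": 0,"wy": 0,"wz": 0}]'

```text
clock: 9.42
eef_pos: [0.6179, -0.1431, 0.0944]
orientation: [-0.0, 1.0, 0.0, -0.001]
ft_force: [0.2, -0.6, 1.4]
grip_width: 0.0006
```

Call:
send_rows --moves '[{"dx": 0,"dy": 0,"dz": -0.003,"wx": 0,"wy": 0,"wz": 0},{"dx": 0,"dy": 0,"dz": -0.005,"wx": 0,"wy": 0,"wz": 0},{"dx": 0,"dy": 0,"dz": -0.007,"wx": 0,"wy": 0,"wz": 0},{"dx": 0,"dy": 0,"dz": -0.009,"wx": 0,"wy": 0,"wz": 0}]'

```text
clock: 9.75
eef_pos: [0.6193, -0.1438, 0.0873]
orientation: [0.0, 1.0, -0.0, 0.001]
ft_force: [-0.4, -0.6, -0.5]
grip_width: 0.0006
```

Call:
send_rows --moves '[{"dx": 0,"dy": 0,"dz": -0.001,"wx": 0,"wy": 0,"wz": 0},{"dx": 0,"dy": 0,"dz": -0.002,"wx": 0,"wy": 0,"wz": 0}]'

```text
clock: 9.92
eef_pos: [0.619, -0.1433, 0.0846]
orientation: [0.0, 1.0, 0.0, 0.0]
ft_force: [0.2, -0.4, 0.2]
grip_width: 0.0006
```

Call:
send_rows --moves '[{"dx": 0,"dy": 0,"dz": -0.001,"wx": 0,"wy": 0,"wz": 0},{"dx": 0,"dy": 0,"dz": -0.002,"wx": 0,"wy": 0,"wz": 0}]'

```text
clock: 10.08
eef_pos: [0.6191, -0.1433, 0.083]
orientation: [0.0, 1.0, 0.0, 0.0]
ft_force: [-0.5, -0.2, 6.7]
grip_width: 0.0006
```

Contact: 6.7 N at reported z = 83 mm, as predicted. Pressing on through the snap.

Call:
send_rows --moves '[{"dx": 0,"dy": 0,"dz": -0.0015,"wx": 0,"wy": 0,"wz": 0},{"dx": 0,"dy": 0,"dz": -0.003,"wx": 0,"wy": 0,"wz": 0},{"dx": 0,"dy": 0,"dz": -0.0045,"wx": 0,"wy": 0,"wz": 0},{"dx": 0,"dy": 0,"dz": -0.0055,"wx": 0,"wy": 0,"wz": 0},{"dx": 0,"dy": 0,"dz": -0.0055,"wx": 0,"wy": 0,"wz": 0}]'

```text
clock: 10.5
eef_pos: [0.6188, -0.1429, 0.0765]
orientation: [-0.0, 1.0, 0.0, -0.0]
ft_force: [1.5, -1.0, 0.3]
grip_width: 0.0003
```

Call:
send_rows --moves '[{"dx": 0,"dy": 0,"dz": -0.001,"wx": 0,"wy": 0,"wz": 0},{"dx": 0,"dy": 0,"dz": -0.001,"wx": 0,"wy": 0,"wz": 0}]'

```text
clock: 10.67
eef_pos: [0.619, -0.143, 0.0763]
orientation: [0.0, 1.0, 0.0, 0.0]
ft_force: [-1.9, 0.2, 3.5]
grip_width: 0.0001
```

It snapped shut onto the hard stop. Next is 242°, ending 0.5 mm higher.

Call:
send_rows --moves '[{"dx": 0,"dy": 0,"dz": 0.02,"wx": 0,"wy": 0,"wz": 0},{"dx": -0.037,"dy": -0.001,"dz": 0.02,"wx": 0,"wy": 0,"wz": 0},{"dx": -0.074,"dy": -0.001,"dz": 0.02,"wx": 0,"wy": 0,"wz": 0},{"dx": -0.074,"dy": -0.001,"dz": 0.02,"wx": 0,"wy": 0,"wz": 0},{"dx": -0.074,"dy": -0.001,"dz": 0.011,"wx": 0,"wy": 0,"wz": 0},{"dx": -0.074,"dy": -0.001,"dz": 0.008,"wx": 0,"wy": 0,"wz": 0},{"dx": -0.074,"dy": -0.001,"dz": 0.006,"wx": 0,"wy": 0,"wz": 0},{"dx": -0.074,"dy": -0.001,"dz": 0.004,"wx": 0,"wy": 0,"wz": 0},{"dx": -0.074,"dy": -0.001,"dz": 0.002,"wx": 0,"wy": 0,"wz": 0},{"dx": -0.074,"dy": -0.001,"dz": 0.0005,"wx": 0,"wy": 0,"wz": 0},{"dx": -0.074,"dy": -0.001,"dz": 0.0005,"wx": 0,"wy": 0,"wz": 0}]'

```text
clock: 11.58
eef_pos: [0.5454, -0.1436, 0.0763]
orientation: [-0.0, 1.0, 0.001, 0.0]
ft_force: [0.6, -0.2, 1.8]
grip_width: 0.0004
```

```bash
cat > chk.py <<'E'
from h import *
D=[]
for i in range(3): p,d=env.snapshot("top");D.append(d)
P=depthpts("top",np.median(D,0));r=np.hypot(P[...,0]-.58,P[...,1]+.079);t=np.degrees(np.arctan2(P[...,1]+.079,P[...,0]-.58))
for k in range(6): print(2+60*k,np.median(P[...,2][(r>.065)&(r<.083)&(abs((t-2-60*k+180)%360-180)<20)]).round(4))
s=env.state();print(s['clock'],s['eef_pos'],s['ft_force'])
p,d=env.snapshot("scene")
import sys
cv2.imwrite(sys.argv[1],cv2.resize(p[160:280,230:350],None,fx=5,fy=5,interpolation=3)[:,:,::-1])
E
python3 chk.py pics/c1.png
```

```text
2 0.1196
62 0.1196
122 0.1197
182 0.2253
242 0.5292
302 0.1118
11.7333 [ 0.54539312 -0.14363657  0.0763172 ] [ 1.14922261 -0.0576652   0.63972392]
```

View pics/c1.png

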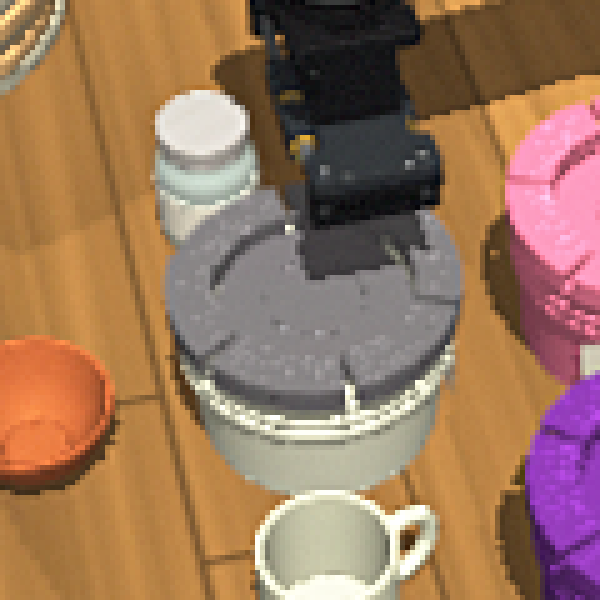

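Depth now shows the 302° section at 112 mm (shut). In the picture, a step is visible at (405,255) beside the pressed section, and the tub has not moved. On with the rest.

Call:
send_rows --moves '[{"dx": 0,"dy": 0,"dz": 0.02,"wx": 0,"wy": 0,"wz": 0},{"dx": -0.02,"dy": 0.031,"dz": 0.02,"wx": 0,"wy": 0,"wz": 0},{"dx": -0.039,"dy": 0.062,"dz": 0.02,"wx": 0,"wy": 0,"wz": 0},{"dx": -0.039,"dy": 0.062,"dz": 0.02,"wx": 0,"wy": 0,"wz": 0},{"dx": -0.039,"dy": 0.062,"dz": 0.011,"wx": 0,"wy": 0,"wz": 0},{"dx": -0.039,"dy": 0.062,"dz": 0.008,"wx": 0,"wy": 0,"wz": 0},{"dx": -0.039,"dy": 0.062,"dz": 0.006,"wx": 0,"wy": 0,"wz": 0},{"dx": -0.039,"dy": 0.062,"dz": 0.004,"wx": 0,"wy": 0,"wz": 0},{"dx": -0.039,"dy": 0.062,"dz": 0.002,"wx": 0,"wy": 0,"wz": 0},{"dx": -0.039,"dy": 0.062,"dz": 0,"wx": 0,"wy": 0,"wz": 0},{"dx": -0.039,"dy": 0.062,"dz": 0,"wx": 0,"wy": 0,"wz": 0}]'

```text
clock: 12.7
eef_pos: [0.5061, -0.0825, 0.0764]
orientation: [0.0, 1.0, 0.0, 0.0]
ft_force: [-0.5, -0.3, 0.3]
grip_width: 0.0007
```

Call:
send_rows --moves '[{"dx": 0,"dy": 0,"dz": 0.02,"wx": 0,"wy": 0,"wz": 0},{"dx": 0.018,"dy": 0.033,"dz": 0.02,"wx": 0,"wy": 0,"wz": 0},{"dx": 0.035,"dy": 0.066,"dz": 0.02,"wx": 0,"wy": 0,"wz": 0},{"dx": 0.035,"dy": 0.066,"dz": 0.02,"wx": 0,"wy": 0,"wz": 0},{"dx": 0.035,"dy": 0.066,"dz": 0.011,"wx": 0,"wy": 0,"wz": 0},{"dx": 0.035,"dy": 0.066,"dz": 0.008,"wx": 0,"wy": 0,"wz": 0},{"dx": 0.035,"dy": 0.066,"dz": 0.006,"wx": 0,"wy": 0,"wz": 0},{"dx": 0.035,"dy": 0.066,"dz": 0.004,"wx": 0,"wy": 0,"wz": 0},{"dx": 0.035,"dy": 0.066,"dz": 0.002,"wx": 0,"wy": 0,"wz": 0},{"dx": 0.035,"dy": 0.066,"dz": 0,"wx": 0,"wy": 0,"wz": 0},{"dx": 0.035,"dy": 0.066,"dz": 0,"wx": 0,"wy": 0,"wz": 0}]'

```text
clock: 13.62
eef_pos: [0.5408, -0.0169, 0.0764]
orientation: [0.0, 1.0, -0.0, -0.0]
ft_force: [0.6, -0.1, 0.5]
grip_width: 0.0005
```

Call:
send_rows --moves '[{"dx": 0,"dy": 0,"dz": 0.02,"wx": 0,"wy": 0,"wz": 0},{"dx": 0.037,"dy": 0.002,"dz": 0.02,"wx": 0,"wy": 0,"wz": 0},{"dx": 0.074,"dy": 0.002,"dz": 0.02,"wx": 0,"wy": 0,"wz": 0},{"dx": 0.074,"dy": 0.002,"dz": 0.02,"wx": 0,"wy": 0,"wz": 0},{"dx": 0.074,"dy": 0.002,"dz": 0.011,"wx": 0,"wy": 0,"wz": 0},{"dx": 0.074,"dy": 0.002,"dz": 0.008,"wx": 0,"wy": 0,"wz": 0},{"dx": 0.074,"dy": 0.002,"dz": 0.006,"wx": 0,"wy": 0,"wz": 0},{"dx": 0.074,"dy": 0.002,"dz": 0.004,"wx": 0,"wy": 0,"wz": 0},{"dx": 0.074,"dy": 0.002,"dz": 0.002,"wx": 0,"wy": 0,"wz": 0},{"dx": 0.074,"dy": 0.002,"dz": 0,"wx": 0,"wy": 0,"wz": 0},{"dx": 0.074,"dy": 0.002,"dz": 0,"wx": 0,"wy": 0,"wz": 0}]'

```text
clock: 14.53
eef_pos: [0.6145, -0.0143, 0.0764]
orientation: [0.0, 1.0, 0.0, -0.0]
ft_force: [-0.1, 0.7, -0.0]
grip_width: 0.0006
```

Call:
send_rows --moves '[{"dx": 0,"dy": 0,"dz": 0.02,"wx": 0,"wy": 0,"wz": 0},{"dx": 0.02,"dy": -0.031,"dz": 0.02,"wx": 0,"wy": 0,"wz": 0},{"dx": 0.039,"dy": -0.062,"dz": 0.02,"wx": 0,"wy": 0,"wz": 0},{"dx": 0.039,"dy": -0.062,"dz": 0.02,"wx": 0,"wy": 0,"wz": 0},{"dx": 0.039,"dy": -0.062,"dz": 0.011,"wx": 0,"wy": 0,"wz": 0},{"dx": 0.039,"dy": -0.062,"dz": 0.008,"wx": 0,"wy": 0,"wz": 0},{"dx": 0.039,"dy": -0.062,"dz": 0.006,"wx": 0,"wy": 0,"wz": 0},{"dx": 0.039,"dy": -0.062,"dz": 0.004,"wx": 0,"wy": 0,"wz": 0},{"dx": 0.039,"dy": -0.062,"dz": 0.002,"wx": 0,"wy": 0,"wz": 0},{"dx": 0.039,"dy": -0.062,"dz": 0,"wx": 0,"wy": 0,"wz": 0},{"dx": 0.039,"dy": -0.062,"dz": 0,"wx": 0,"wy": 0,"wz": 0}]'

```text
clock: 15.45
eef_pos: [0.6536, -0.0751, 0.0764]
orientation: [-0.0, 1.0, 0.001, -0.0]
ft_force: [-1.1, 0.3, 1.6]
grip_width: 0.0006
```

Call:
send_rows --moves '[{"dx": 0,"dy": 0,"dz": 0.04,"wx": 0,"wy": 0,"wz": 0},{"dx": 0,"dy": 0,"dz": 0.08,"wx": 0,"wy": 0,"wz": 0},{"dx": -0.03,"dy": -0.03,"dz": 0.11,"wx": 0,"wy": 0,"wz": 0},{"dx": -0.05,"dy": -0.06,"dz": 0.12,"wx": 0,"wy": 0,"wz": 0},{"dx": -0.07,"dy": -0.09,"dz": 0.12,"wx": 0,"wy": 0,"wz": 0},{"dx": -0.09,"dy": -0.12,"dz": 0.12,"wx": 0,"wy": 0,"wz": 0},{"dx": -0.11,"dy": -0.15,"dz": 0.12,"wx": 0,"wy": 0,"wz": 0},{"dx": -0.13,"dy": -0.18,"dz": 0.12,"wx": 0,"wy": 0,"wz": 0},{"dx": -0.15,"dy": -0.21,"dz": 0.12,"wx": 0,"wy": 0,"wz": 0},{"dx": -0.17,"dy": -0.24,"dz": 0.12,"wx": 0,"wy": 0,"wz": 0},{"dx": -0.19,"dy": -0.27,"dz": 0.12,"wx": 0,"wy": 0,"wz": 0},{"dx": -0.19,"dy": -0.27,"dz": 0.12,"wx": 0,"wy": 0,"wz": 0}]'

```text
clock: 16.45
eef_pos: [0.4581, -0.3533, 0.1959]
orientation: [0.001, 1.0, -0.005, -0.001]
ft_force: [-1.2, -0.7, -0.1]
grip_width: 0.0003
```

```bash
python3 chk.py pics/c2.png
```

```text
2 0.1116
62 0.1118
122 0.1119
182 0.111
242 0.1115
302 0.1118
16.6 [ 0.46394783 -0.34548482  0.19611721] [1.07178399 1.19876759 0.77932465]
```

View pics/c2.png

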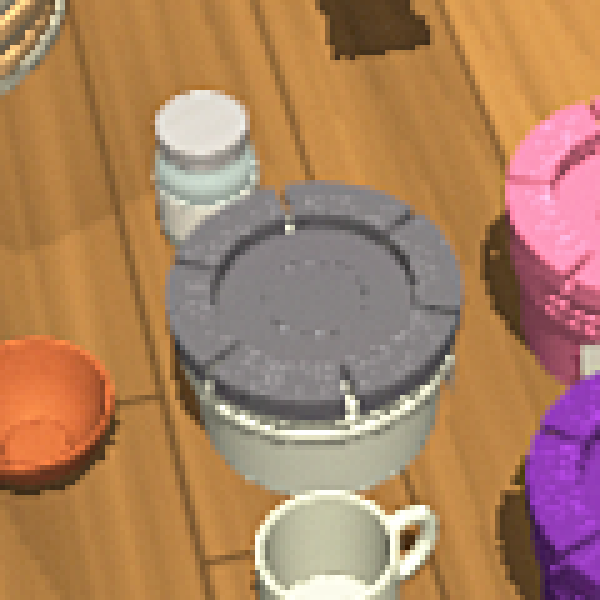

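All six sections now measure 111–112 mm, so they are shut. The picture shows an even lid at (315,295), with the tub, mug, jar and bowl where they were. Handing in.

```bash
python3 -c "
from station import env
print(env.close_job())"
```

```text
the job is handed in; nothing more can be done
None
```

All six rim sections of the white tub's grey lid are snapped shut. I pressed them one by one with the closed fingertips, then moved the arm clear and handed the job in at about 16.6 s.

- **First round failed:** I pressed to a reported 113 mm and touched nothing. Depth still showed every section at about 120 mm, so my early reading of "zero force means snapped" was wrong. In the camera view the real fingertips were about 36 mm higher than the reported tool position, which disagrees with the interface text.
- **Second round worked:** I corrected for that offset and felt contact at 6.7 N on the first section, then it snapped. I pressed the other five to the same depth. No reading taken at the end of a move was above 7 N.
- **Last checks:** Depth puts all six sections at 111–112 mm, against 112 mm for shut. In the last close-up the tub, mug, jar and bowl look unmoved. I did not re-view the brush, spatula and weight after the second round, but the arm's path stayed well above the table.

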